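# Clear the vial carton aside and pop the touch-latch cabinet door

### The job

The carton of vials stands in the way of one of the two small push-to-open cabinets. Without picking the carton up or tipping it, push it along the bench to either side until it is no longer in front of that cabinet's door, then press the door at its catch near the free edge and let it spring ajar. Leave the other cabinet shut and everything else where it stands.

Things in the scene. Friction and masses are not known exactly. Their poses are not given: they have to be found in the camera images.
- cabinet: The cabinet to be opened, grey with a white door: of two identical ones, the one the carton stands in front of. Fixed; 180 mm wide, 221 deep, 200 high. Origin: on the bench under the middle of the shut door's outer face; x points into the cabinet (away from the robot), y to the left seen from the robot, z up. Top clear for 80 mm behind the face.
- door (a joint): Its flat upright door without handle: 170 mm wide, 14 thick, 6 to 194 mm above the bench, hinged along its right edge. Value in rad: 0 shut and latched, positive = swung out towards the robot, negative = pushed in. Once the catch is freed and the push taken away it springs out by itself to about 0.55 rad (left edge 90 mm out) and stays there.
- door_spot (a point): Press spot: centre of a flat steel disc, 24 mm across, 1 mm proud, on the door's outer face over the hidden catch; 25 mm from its left edge, 170 mm above the bench. A steel clip on the top edge, seen from above, marks it. Pushed in about 4 mm (4 to 6 N; door at -0.028 rad) the catch lets go; solid stop about 6.5 mm in (-0.045 rad).
- carton: Open cardboard carton, 80 x 80 mm, 40 high, with nine fixed brown vials with white caps (63 mm in all), 0.28 to 0.56 kg. Origin: centre of underside. Starts with its centre 90 to 105 mm before the door, within 30 mm of its middle, turned up to 0.2 rad; slides under 1.5 to 8 N. The bench is free beside it, 180 mm to either side of the door's middle.
- other_cabinet: The identical second cabinet, to stay shut. Fixed; 180 mm wide, 221 deep, 200 high. Origin: on the bench under the middle of the shut door's outer face; x points into the cabinet (away from the robot), y to the left seen from the robot, z up. Top clear for 80 mm behind the face.
- other_door (a joint): Door of the second cabinet, same kind and values; must stay at 0.
- bottle: Bystander, to be left alone: white plastic bottle with grey cap, 56 mm across, 130 tall, stands in front of the other cabinet. Origin: centre of its underside.
- vial: Bystander, to be left alone: single small capped vial, 25 mm across, 55 tall, stands between the carton and the robot. Origin: centre of its underside.
- beaker: Bystander, to be left alone: open glass beaker, 70 mm across, 85 tall, on the right of the bench. Origin: centre of its underside.
- tray: Bystander, to be left alone: open grey plastic tray, 80 x 70 x 30 mm high, between the bottle and the robot. Origin: centre of its underside.
- jar: Bystander, to be left alone: white jar with black lid, 60 mm across, 75 tall, on the left of the bench. Origin: centre of its underside.
- tip_box: Bystander, to be left alone: closed grey plastic box, 80 x 110 x 50 mm high, on top of the cabinet, at the back. Origin: centre of its underside.
- wipes: Bystander, to be left alone: cardboard box, 90 x 120 x 70 mm high, on top of the other cabinet, at the back. Origin: centre of its underside.

How it is judged:
By the outcome, as a careful person would: the job done as asked, in the order asked, and still so for the second after the job is handed in, with the robot touching nothing.
It also fails if it takes over 51 s, if anything falls off the work surface, if the arm or the gripper's body presses on something with over 40 N, if the wrist force passes 120 N, or if a joint passes its speed limit or range.

### The arm

A 6-joint arm with a two-finger parallel gripper is mounted at the origin on the work surface. World frame = base frame: x ahead of the robot, y to its left, z up, the work surface at z = 0. Lengths are in m, angles in degrees, forces in N, time in s.
With the tool pointing down it reaches from about 0.375 to 0.75 m from the base axis. Payload 9 kg.
Tool frame: the origin (TCP) lies where the fingers leave the gripper's body, on its centre line; the fingertips stand 73 mm ahead of it and the grasp point (between the pads) lies 54 mm ahead of it (robot.tip_reach is the distance from the TCP to the fingertips, in m); z points along the fingers, y is the direction in which the jaws open and shut (so a half turn about z gives the same grasp; the last joint's range is limited). The gripper opens to 85 mm and grips with 20 to 120 N. Pads are 22 mm wide; open, the fingers measure 114 mm over their backs; the gripper's body (76 mm by 85 mm) begins 54 mm behind the grasp point. The pads swing forward as they close: fully open they stand 13 mm farther back than shut.
Start: joints at [-12.473, 5.964, 5.575, 89.605, 0, 77.527], TCP at [0.6, 0, 0.304] pointing down, gripper open.
Joint ranges: [-171.21, 171.21], [-48.23, 106.86], [-62.78, 66.21], [-105.2, 120.99], [-86.42, 89.51], [-180, 180]. Speed limits (degrees/s): [127.2, 127.2, 147.25, 180, 180, 180].

### API

Orientations are given as [roll, pitch, yaw] about the fixed x, y, z axes, in that order (R = Rz(yaw) Ry(pitch) Rx(roll)).
In Python, from plant import robot gives the robot as it stands. Calls block until the motion is done:
- robot.move_pose(position, orientation): joint-space move of the TCP to a pose.
- robot.line_to(position, vel=0.15, rotation=None, guard=None): straight line of the TCP; rotation=None keeps the orientation; vel is the mean speed in m/s. With guard (N) it stops when the force on the tool has changed by that much, and returns True; else False.
- robot.goto_joints(angles): joint-space move.
- robot.set_gripper(opening): finger opening in m; the grip force is fixed at half the most; returns when the fingers have stopped.
- robot.pause(seconds).
- robot.ik(position, orientation): joint angles nearest the present ones, or None.
- robot.observe(): the state.
- robot.grab_frame(name): name is "scene" or "side" or "wrist"; returns the picture (480x640x3 uint8, blue, green, red); there is no depth.
- robot.get_calibration(name): a dict with "vertical_fov" (degrees; the focal length in pixels is half the picture's height over the tangent of half this angle, whatever the lens; pixels are square), "cx", "cy" (the principal point, pixels), "k1" (the pictures are not rectified: a ray, as slopes to the right and down, at radius r is drawn at 1 + k1 r^2 times it, then the intrinsics apply), "rvec" (rotation vector, rad) and "tvec" (3), from world to camera coordinates, as OpenCV has them. Camera axes: x right, y down, z forward; pixel columns grow to the right and rows downward; lengths in m; the calibration is good to about 2 mm. A picture is of the moment at which its call begins: read the wrist's pose just before it. get_calibration takes no time and is no camera call; for the wrist camera it gives the pose at the moment of the call.
A pose or a line that the arm cannot do raises robot.IKError and nothing moves.
- robot.job_done(): hands the job in, once; it reports no verdict.
The state is a dict: "time": time; "q": joint angles; "qvel": joint speeds; "joint_torque": joint torques, N m; "tool_pos": TCP position; "tcp_rot": TCP orientation; "ft_force": force on the tool from outside, world axes, zero at the start; "torque": the same for the moment, N m; "gripper_width": finger opening in m.
Only numpy, scipy, OpenCV 4.12 (cv2) and the standard library are available. Lean on these libraries where they do the work, as an engineer would, in place of code of your own. Each camera call takes 0.05 s, during which the arm holds its last target.

## Working session

There is one attempt and no reset: what is moved stays moved. The work goes in short steps, each a Python script; the robot and the scene stay as the last script left them, time stands still between calls to the robot, and variables do not carry over. Pictures are saved under pics/ and viewed, and the job is handed in when it is done.

```bash
ls; mkdir -p pics; python3 - <<'E'
from plant import robot
import cv2
for n in ("scene","side","wrist"):
    c=robot.get_calibration(n); print(n,c)
    cv2.imwrite(f"pics/{n}0.png",robot.grab_frame(n))
o=robot.observe();print(o)
E
```

```text
pics
scene {'vertical_fov': 51.019256529381565, 'cx': 325.91083357441437, 'cy': 239.8293298552729, 'k1': -0.08351033793853631, 'rvec': array([ 2.3057443 ,  0.65296441, -0.27392391]), 'tvec': array([-0.47920571, -0.11940123,  1.71284293])}
side {'vertical_fov': 48.629516106863214, 'cx': 315.17616574547344, 'cy': 235.40986418530684, 'k1': -0.02156795233539167, 'rvec': array([ 2.05654171, -0.38028006,  0.19125598]), 'tvec': array([-0.52324522,  0.23585549,  1.40274354])}
wrist {'vertical_fov': 64.23719908212975, 'cx': 317.0598855009252, 'cy': 235.81500900761708, 'k1': 0.004191316024942356, 'rvec': array([-2.85782544e+00, -1.41177333e-03,  1.56366926e-03]), 'tvec': array([-0.59993919, -0.03662193,  0.37934715])}
{'time': 0.15, 'q': array([-1.24719609e+01,  5.99329860e+00,  5.53815783e+00,  8.96020561e+01,
       -1.98467980e-03,  7.75262716e+01]), 'qvel': array([ 0.02744325, -0.05174791,  0.24655123,  0.03481081,  0.01907596,
        0.01157204]), 'joint_torque': array([ 3.56894714e-03, -5.57353413e+01,  5.04006886e+01,  1.24952567e-02,
       -2.60494489e-04,  1.42527287e-05]), 'tool_pos': array([5.99838070e-01, 5.10970356e-05, 3.03283238e-01]), 'tcp_rot': array([-1.79943725e+02, -1.04162246e-02,  9.00017634e+01]), 'ft_force': array([ 0.27089178, -0.32794132,  0.17331409]), 'torque': array([-0.029401  , -0.00574809,  0.02523044]), 'gripper_width': 0.08589838542183191}
```

View pics/scene0.png

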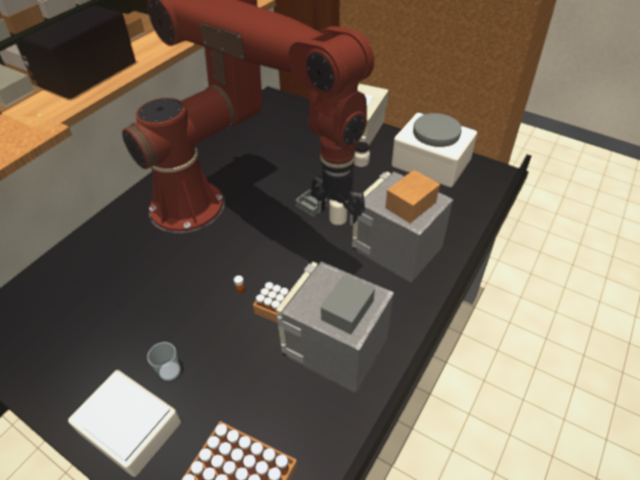

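View pics/side0.png

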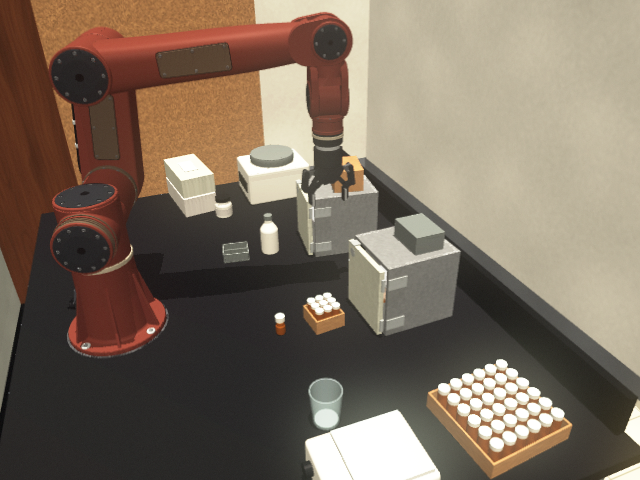

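View pics/wrist0.png

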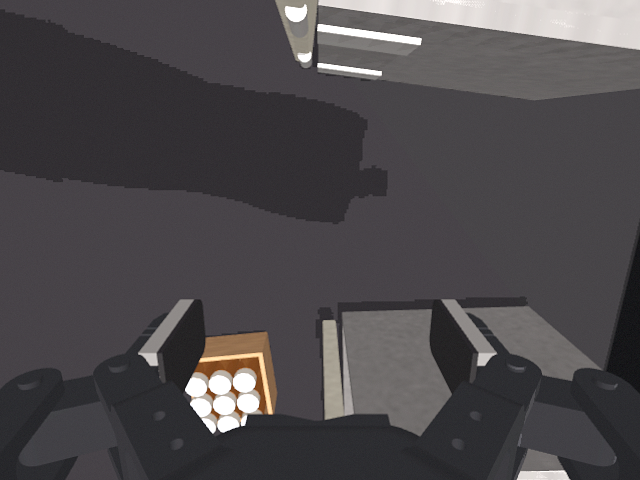

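The carton (scene ~(270,297), side ~(323,313)) stands before the right-hand cabinet. The bottle (side ~(269,237)) is in front of the left one. I'll write ray-casting helpers and enlarge the area around the carton.

```bash
cat > h.py <<'E'
import numpy as np, cv2
def cam(c):
    f=240/np.tan(np.radians(c["vertical_fov"])/2)
    R=cv2.Rodrigues(np.array(c["rvec"]))[0]; t=np.array(c["tvec"])
    return f,c["cx"],c["cy"],c["k1"],R,t
def ray(c,u,v):
    f,cx,cy,k,R,t=cam(c)
    K=np.array([[f,0,cx],[0,f,cy],[0,0,1.]])
    p=cv2.undistortPoints(np.array([[[u,v]]],float),K,np.array([k,0,0,0.]))[0,0]
    d=R.T@np.array([p[0],p[1],1]); return -R.T@t, d/np.linalg.norm(d)
def onz(c,u,v,z):
    o,d=ray(c,u,v); return o+d*(z-o[2])/d[2]
def tri(obs):
    A=np.zeros((3,3));b=np.zeros(3);L=[]
    for c,u,v in obs:
        o,d=ray(c,u,v);P=np.eye(3)-np.outer(d,d);A+=P;b+=P@o;L.append((o,P))
    x=np.linalg.solve(A,b); return x,max(np.linalg.norm(P@(x-o)) for o,P in L)
def proj(c,X):
    f,cx,cy,k,R,t=cam(c)
    return cv2.projectPoints(np.array(X,float).reshape(-1,3),np.array(c["rvec"]),np.array(c["tvec"]),np.array([[f,0,cx],[0,f,cy],[0,0,1.]]),np.array([k,0,0,0.]))[0][:,0]
def crop(src,dst,x0,y0,w,h,s):
    im=cv2.imread(src)[y0:y0+h,x0:x0+w]; cv2.imwrite(dst,cv2.resize(im,None,fx=s,fy=s,interpolation=cv2.INTER_CUBIC))
E
python3 - <<'E'
from h import *
crop("pics/scene0.png","pics/sc1.png",225,240,180,150,4)
crop("pics/side0.png","pics/sd1.png",260,190,200,150,4)
E
```

```text
(no output)
```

View pics/sc1.png

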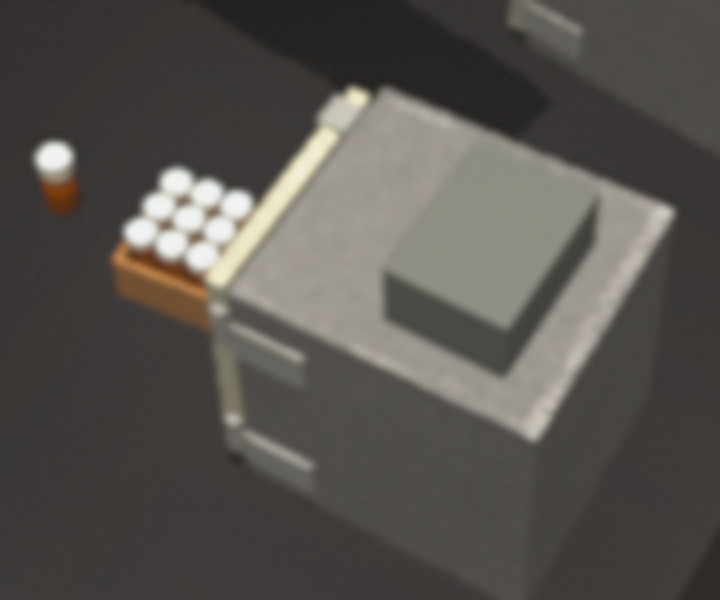

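View pics/sd1.png

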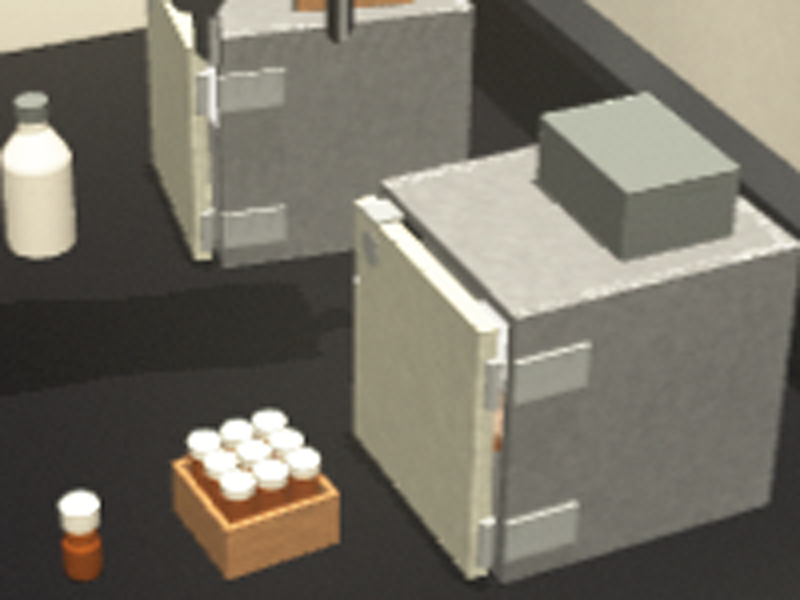

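```bash
python3 - <<'E'
from plant import robot
from h import *
S=robot.get_calibration("scene");D=robot.get_calibration("side")
s=lambda x,y:(S,225+x/4,240+y/4)
d=lambda x,y:(D,260+x/4,190+y/4)
np.set_printoptions(precision=4,suppress=True)
print("NL",tri([s(385,90),d(385,185)]))
print("NR",tri([s(230,290),d(515,318)]))
print("FR",onz(*s(533,437),.2)); print("FL",onz(*s(672,210),.2), onz(*d(795,243),.2))
print("NL",onz(*s(385,90),.2),onz(*d(385,185),.2),"NR",onz(*s(230,290),.2),onz(*d(515,318),.2))
print("doorouter R top",onz(*s(208,275),.194),onz(*d(485,332),.194))
print("doorouter L top",onz(*s(350,95),.194),onz(*d(357,203),.194))
print("disc",tri([d(371,248)]) if 0 else ray(*d(371,248)))
print("clip",onz(*s(340,112),.196),onz(*d(380,210),.196))
caps_s=[(140,233),(172,244),(203,257),(158,206),(189,217),(220,230),(177,180),(207,192),(238,204)]
caps_d=[(237,484),(271,473),(304,461),(220,463),(253,452),(287,441),(204,443),(236,431),(269,420)]
a=np.array([onz(*s(*p),.063) for p in caps_s]);b=np.array([onz(*d(*p),.063) for p in caps_d])
print(a.mean(0),b.mean(0))
print(a[:,:2],b[:,:2])
print("cartonbottom near-right",onz(*d(230,577),0),"right far",onz(*d(338,542),0),onz(*s(120,293),0))
print("cartontop nl",onz(*d(174,463),.04),onz(*d(227,528),.04),onz(*d(338,490),.04))
print("vial top",tri([s(55,156),d(80,502)]))
print("bottle top",tri([d(33,100)]) if 0 else onz(*d(33,102),.13),onz(*d(40,245),0))
print("beaker",onz(D,325,385,.085)); 
E
```

```text
NL (array([ 0.6301, -0.1251,  0.1984]), np.float64(0.0007279340380524323))
NR (array([ 0.6352, -0.3011,  0.1995]), np.float64(0.00018665818875401256))
FR [ 0.8322 -0.2953  0.2   ]
FL [ 0.8267 -0.1168  0.2   ] [ 0.8324 -0.2912  0.2   ]
NL [ 0.6303 -0.1254  0.2   ] [ 0.6288 -0.1289  0.2   ] NR [ 0.6355 -0.3015  0.2   ] [ 0.6348 -0.3015  0.2   ]
doorouter R top [ 0.6156 -0.2963  0.194 ] [ 0.6163 -0.3001  0.194 ]
doorouter L top [ 0.6108 -0.1361  0.194 ] [ 0.6069 -0.1339  0.194 ]
disc (array([ 0.1278, -1.2241,  0.8845]), array([ 0.3499,  0.7794, -0.5197]))
clip [ 0.6141 -0.1526  0.196 ] [ 0.6156 -0.1509  0.196 ]
[ 0.5126 -0.1924  0.063 ] [ 0.5103 -0.1935  0.063 ]
[[ 0.4917 -0.2203]
 [ 0.5156 -0.2164]
 [ 0.5398 -0.2143]
 [ 0.4883 -0.1954]
 [ 0.512  -0.1919]
 [ 0.5364 -0.1899]
 [ 0.486  -0.1702]
 [ 0.5098 -0.1679]
 [ 0.534  -0.1653]] [[ 0.4888 -0.2209]
 [ 0.5127 -0.2184]
 [ 0.5367 -0.2146]
 [ 0.4863 -0.1966]
 [ 0.51   -0.1936]
 [ 0.5345 -0.1908]
 [ 0.4841 -0.1728]
 [ 0.5078 -0.1683]
 [ 0.5321 -0.1651]]
cartonbottom near-right [ 0.4785 -0.2323  0.    ] right far [ 0.5558 -0.2257  0.    ] [ 0.4769 -0.2349  0.    ]
cartontop nl [ 0.4684 -0.1566  0.04  ] [ 0.4773 -0.2324  0.04  ] [ 0.5568 -0.2228  0.04  ]
vial top (array([ 0.3945, -0.1924,  0.0548]), np.float64(0.0006650560268491423))
bottle top [0.4815 0.2061 0.13  ] [0.479  0.2077 0.    ]
beaker [ 0.4037 -0.4819  0.085 ]
```

Both views agree: 

| Item | Measured value |
|---|---|
| Cabinet yaw | ≈1.65° |
| Middle of the door face | ≈(.611,-.2125) |
| Press spot | ≈(.609,-.152,.17) |
| Carton centre | (.511,-.193), yaw ≈7°, 98 mm before the door and 22 mm left of its middle |

These fit the given sizes. I'll push the carton left (+y) with the two fingers low on its right face.

```bash
python3 - <<'E'
from plant import robot
from h import *
print("tip",robot.tip_reach)
robot.line_to([.52,-.08,.30],vel=.25)
robot.set_gripper(.035)
robot.move_pose([.520,-.275,.28],[180,0,96])
robot.line_to([.520,-.275,.09],vel=.2)
o=robot.observe();print(o["time"],o["tool_pos"],o["tcp_rot"],o["ft_force"],o["gripper_width"])
cv2.imwrite("pics/side1.png",robot.grab_frame("side"));cv2.imwrite("pics/wrist1.png",robot.grab_frame("wrist"))
crop("pics/side1.png","pics/sd2.png",220,150,250,200,3)
E
```

```text
tip 0.0726
3.1917 [ 0.52074394 -0.27528725  0.09146456] [1.79916840e+02 8.58704274e-02 9.60206361e+01] [-0.04830834  0.01989091 -0.13153435] 0.03499052645732305
```

View pics/sd2.png

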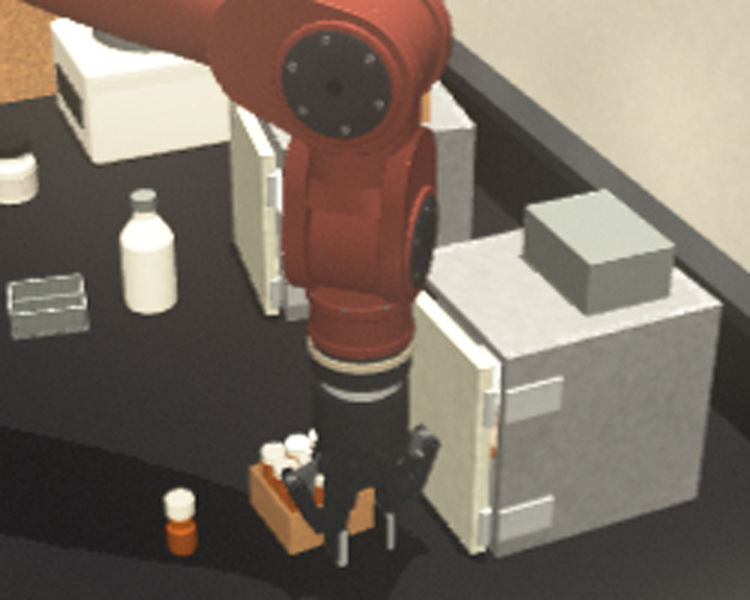

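View pics/wrist1.png

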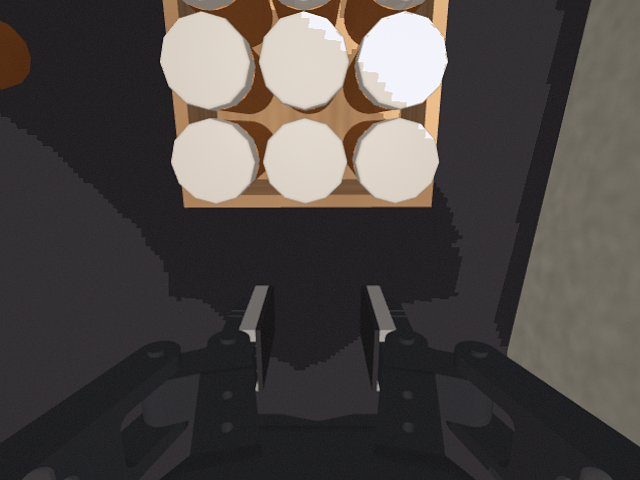

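Wrist view: the carton's right wall (row 207, cols 185–432) is parallel to and centred on the pads (cols 252–385), and the knuckle is clear of the door. Pushing now.

```bash
python3 - <<'E'
from plant import robot
from h import *
print(robot.line_to([.520,-.235,.09],vel=.05,guard=12)); o=robot.observe();print(o["tool_pos"],o["ft_force"])
print(robot.line_to([.515,-.126,.09],vel=.06,guard=25))
o=robot.observe();print(o["time"],o["tool_pos"],o["ft_force"])
robot.line_to([.517,-.16,.09],vel=.15)
robot.line_to([.517,-.16,.30],vel=.25)
robot.move_pose([.45,-.1525,.30],[180,0,90])
for n in ("side","scene"): cv2.imwrite(f"pics/{n}2.png",robot.grab_frame(n))
print(robot.observe()["time"])
crop("pics/side2.png","pics/sd3.png",220,150,250,200,3)
crop("pics/scene2.png","pics/sc3.png",205,190,200,150,4)
E
```

```text
False
[ 0.52005633 -0.23508776  0.09007282] [ 0.76140359 -0.34774427  0.56232066]
False
6.2083 [ 0.51497563 -0.12602528  0.08997997] [ 0.11444331 -0.52407555 -0.03067487]
8.05
```

View pics/sd3.png

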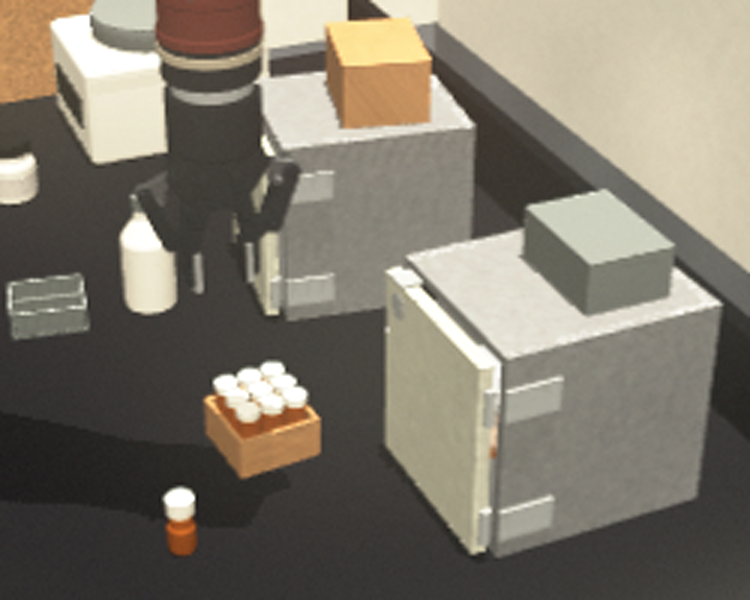

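View pics/sc3.png

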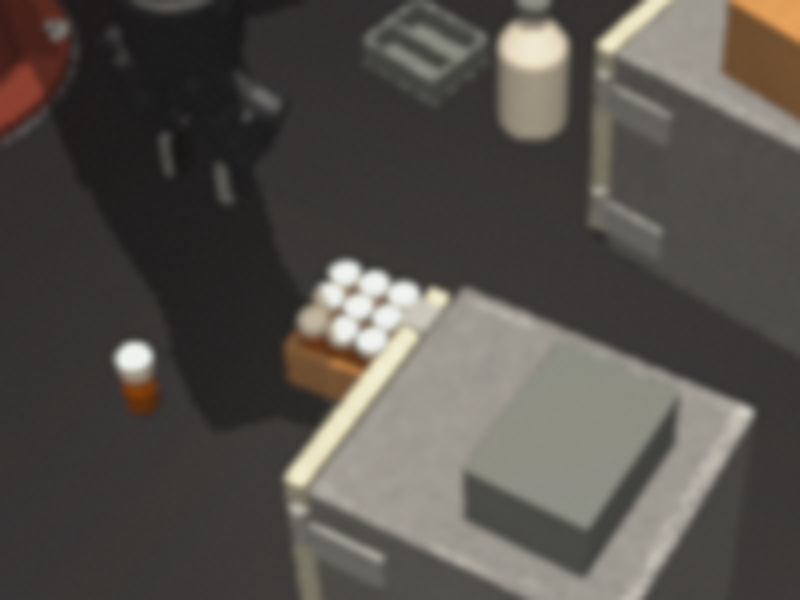

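The carton is upright and has moved left (side crop ~(262,430), caps from (225,384) to (296,398)). The vial hasn't moved. Next I'll measure the carton's new position.

```bash
python3 - <<'E'
from plant import robot
from h import *
np.set_printoptions(precision=4,suppress=True)
S=robot.get_calibration("scene");D=robot.get_calibration("side")
s=lambda x,y:(S,205+x/4,190+y/4)
d=lambda x,y:(D,220+x/3,150+y/3)
print(tri([s(359,306),d(261,390)]), onz(*s(359,306),.063),onz(*d(261,390),.063))
cs=[onz(*d(*p),0) for p in((241,475),(320,453))]+[onz(*d(*p),.04) for p in((205,400),(243,435),(320,411))]
O=np.array([.611,-.2125]);a=np.radians(1.65);R=np.array([[np.cos(a),-np.sin(a)],[np.sin(a),np.cos(a)]])
for c in cs: print(c,(c[:2]-O)@R)
print("ctr local",(onz(*d(261,390),.063)[:2]-O)@R)
o,v=ray(*d(397,306)) ; t=(.609-o[0])/v[0]; print("disc",o+t*v)
E
```

```text
(array([ 0.5071, -0.0761,  0.0607]), np.float64(0.0001295953927222693)) [ 0.5082 -0.0776  0.063 ] [ 0.5061 -0.0796  0.063 ]
[ 0.4727 -0.1138 -0.    ] [-0.1354  0.1027]
[ 0.5514 -0.1095 -0.    ] [-0.0566  0.1047]
[ 0.4628 -0.0435  0.04  ] [-0.1432  0.1732]
[ 0.4778 -0.1089  0.04  ] [-0.1302  0.1073]
[ 0.5556 -0.1001  0.04  ] [-0.0522  0.114 ]
ctr local [-0.1011  0.1359]
disc [ 0.609  -0.1498  0.1684]
```

Carton centre is now 137 mm left of the door's middle and its nearest corner ≈93 mm, so it clears the door (edge at 85 mm). The disc is seen at about y=-.150, z=.168. I'll set up the press with fingers shut and the tool tilted 25° forward.

```bash
python3 - <<'E'
from plant import robot
from h import *
rot=[180,-25,1.65]
print(robot.ik([.53,-.151,.231],rot),robot.ik([.58,-.151,.231],rot),robot.ik([.42,-.151,.231],rot),robot.observe()["q"])
robot.set_gripper(0.0)
robot.move_pose([.48,-.151,.28],rot)
robot.line_to([.535,-.151,.231],vel=.15)
o=robot.observe();print(o["time"],o["tool_pos"],o["tcp_rot"],o["ft_force"],o["gripper_width"])
for n in ("side","wrist"): cv2.imwrite(f"pics/{n}3.png",robot.grab_frame(n))
crop("pics/side3.png","pics/sd4.png",220,150,250,200,3)
E
```

```text
[-35.97277144 -28.23930622 -35.35866169  62.60955953  14.9509208
 145.06473999] [-32.50584744 -19.19031867 -28.60647304  59.48344745  13.72589827
 148.41240474] None [-3.45382453e+01 -1.59620498e+01 -1.57034009e+01  9.03219129e+01
  8.49804477e-03  5.54407150e+01]
10.4583 [ 0.53486626 -0.15088068  0.23122129] [-179.99425032  -24.97431191    1.68176814] [-0.48922815  0.4355253   0.05902561] 7.696046131652452e-06
```

View pics/sd4.png

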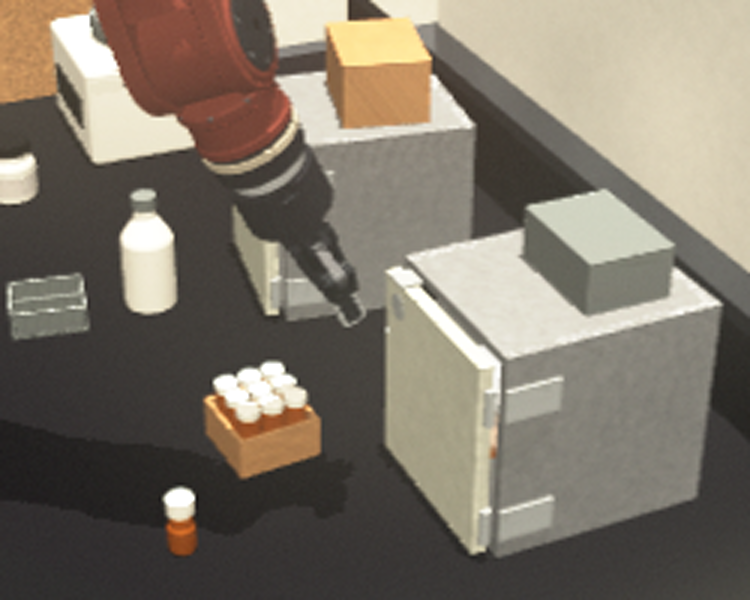

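View pics/wrist3.png

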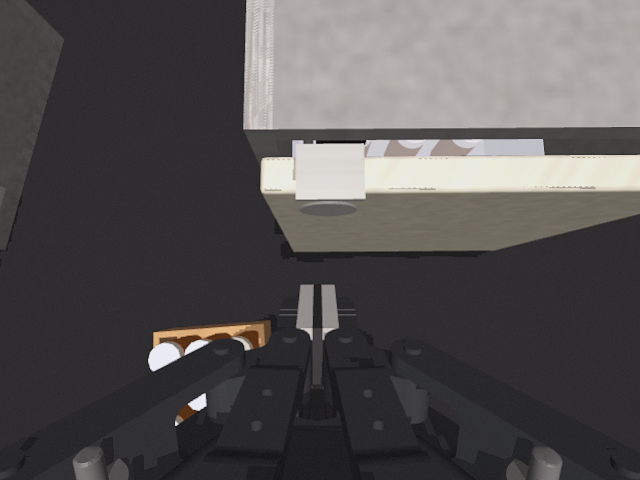

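```bash
python3 - <<'E'
from plant import robot
from h import *
np.set_printoptions(precision=4,suppress=True)
W=robot.get_calibration("wrist");D=robot.get_calibration("side")
d=lambda x,y:(D,220+x/3,150+y/3)
print("clip outer edge",onz(W,331,199,.196),onz(W,331,145,.196),"door edge L/R",onz(W,262,193,.194),onz(W,600,188,.194))
o,v=ray(W,329,209);t=(.609-o[0])/v[0];print("disc lit",o+t*v)
p=np.array([.5347,-.151,.2312]);z=np.array([.4226,0,-.9063]);x=np.array([.9063,0,.4226])
for r in(.0726,.0856):
  for k in(-.011,.011): print(r,k,p+z*r+x*k,(proj(D,p+z*r+x*k)[0]-[220,150])*3, proj(W,p+z*r+x*k)[0])
E
```

```text
clip outer edge [ 0.6035 -0.1539  0.196 ] [ 0.6234 -0.1534  0.196 ] door edge L/R [ 0.6055 -0.1294  0.194 ] [ 0.6109 -0.2496  0.194 ]
disc lit [ 0.609  -0.1543  0.1562]
0.0726 -0.011 [ 0.5554 -0.151   0.1608] [339.8995 326.749 ] [318.2926 330.6248]
0.0726 0.011 [ 0.5754 -0.151   0.1701] [361.4904 312.8337] [319.8037 282.3007]
0.0856 -0.011 [ 0.5609 -0.151   0.149 ] [345.9089 337.098 ] [318.5504 315.8027]
0.0856 0.011 [ 0.5808 -0.151   0.1583] [367.3774 323.249 ] [319.9583 270.5413]
```

Tip reach matches the picture (front tip edge at row 284, predicted 282), and the spot's y is refined to -.153. Pressing now, then backing off straight.

```bash
python3 - <<'E'
from plant import robot
from h import *
robot.line_to([.55,-.153,.231],vel=.05)
g=robot.line_to([.578,-.1525,.231],vel=.02,guard=2.0)
o=robot.observe();print("contact",g,o["time"],o["tool_pos"],o["ft_force"])
x0=o["tool_pos"][0]
g=robot.line_to([x0+.009,-.1525,.231],vel=.01,guard=9)
o=robot.observe();print("press",g,o["time"],o["tool_pos"],o["ft_force"])
robot.pause(.2)
o=robot.observe();print("hold",o["tool_pos"],o["ft_force"])
for n in ("side",): cv2.imwrite(f"pics/{n}4.png",robot.grab_frame(n))
crop("pics/side4.png","pics/sd5.png",220,150,250,200,3)
E
```

```text
contact True 11.8833 [ 0.5668498  -0.15258385  0.23046665] [-2.44420074 -0.47625281  2.21361468]
press True 12.6667 [ 0.57362988 -0.1523854   0.22970385] [-3.26110619 -0.01680206  2.07656873]
hold [ 0.57339616 -0.15235587  0.22930465] [-4.21109561 -0.9109778   3.52674049]
```

View pics/sd5.png

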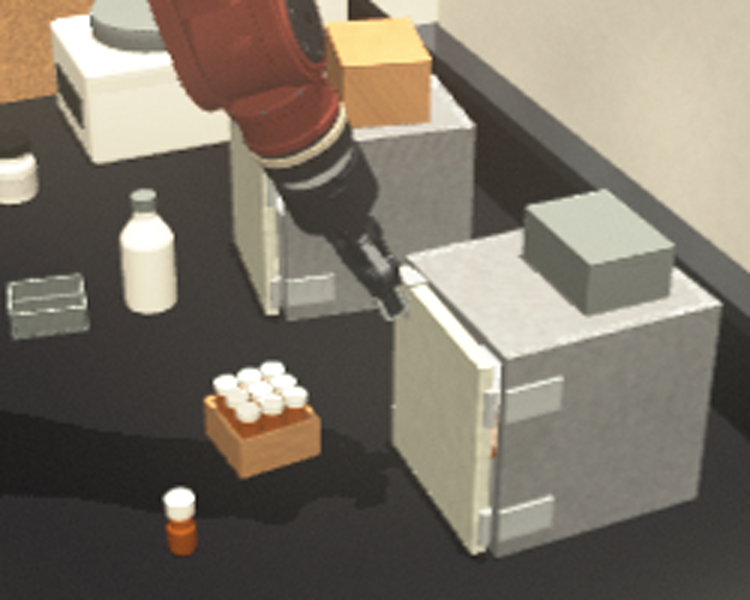

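The finger is on the disc and the door is about 6.7 mm in, at its stop. Backing off.

```bash
python3 - <<'E'
from plant import robot
from h import *
try: robot.line_to([.465,-.152,.25],vel=.12)
except robot.IKError as e: print(e); robot.line_to([.48,-.152,.27],vel=.12)
robot.line_to([.47,-.152,.33],vel=.15)
robot.pause(.5)
o=robot.observe();print(o["time"],o["tool_pos"],o["ft_force"])
for n in ("side","scene"): cv2.imwrite(f"pics/{n}5.png",robot.grab_frame(n))
crop("pics/side5.png","pics/sd6.png",220,150,250,200,3)
E
```

```text
15.1667 [ 0.46995665 -0.15200733  0.32985739] [0.07664108 0.38860747 0.23177061]
```

View pics/sd6.png

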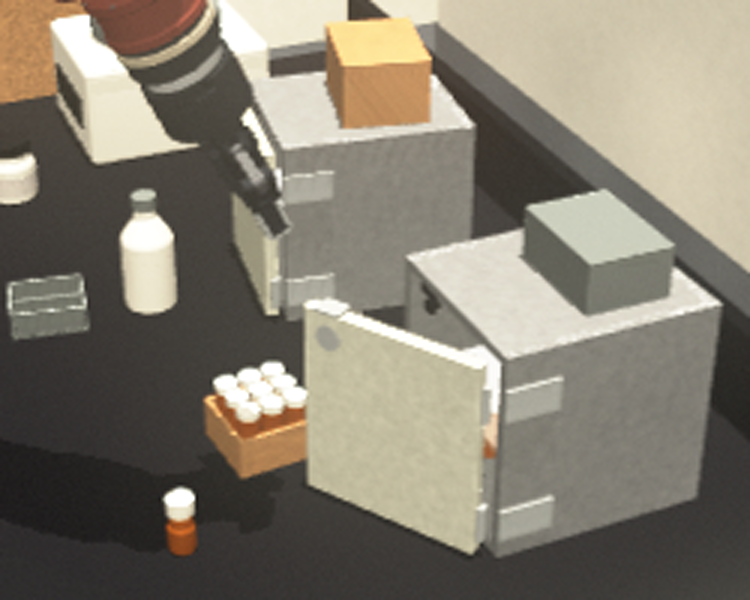

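View pics/scene5.png

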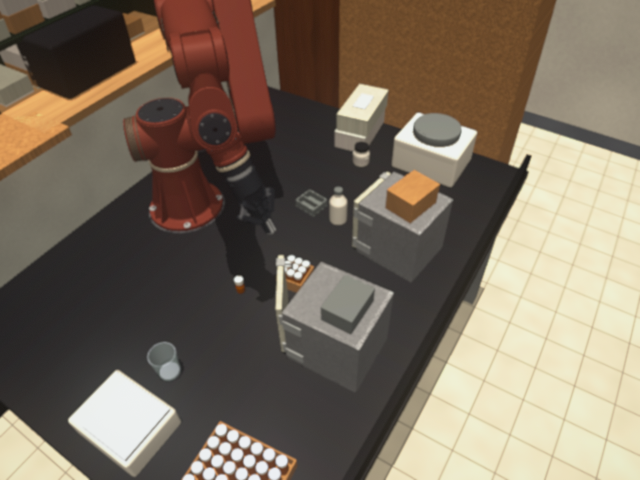

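The door has sprung ajar (its left top corner is at crop (307,303)). The carton caps are unmoved, the other door is shut and the bystanders are in place. One check on the angle, then I'll hand in.

```bash
python3 - <<'E'
from plant import robot
from h import *
D=robot.get_calibration("side")
L=onz(D,220+307/3,150+306/3,.194);R=onz(D,220+480/3,150+370/3,.194)
v=L-R;print(L,R,np.linalg.norm(v[:2]),np.arctan2(-v[0],v[1])-np.radians(1.65))
a=cv2.imread("pics/side2.png");b=cv2.imread("pics/side5.png")
print("carton diff",cv2.absdiff(a,b)[265:310,285:320].mean(),"vial diff",cv2.absdiff(a,b)[310:340,270:290].mean())
robot.job_done()
E
```

```text
[ 0.52254744 -0.1597367   0.194     ] [ 0.6129526 -0.3002778  0.194    ] 0.16710743564260375 0.5428280239205633
carton diff 3.337142857142857 vial diff 3.127222222222222
the job is handed in; nothing more can be done
```

The blocked cabinet's door is open and the job is handed in, at about 15 s of the 51 s allowed. With the gripper low on its right side, I pushed the carton about 115 mm to the left. Then I pressed the steel disc with the shut fingertips until the door met its stop, about 6.7 mm in, and backed away.

- **Door:** it sprang out to about 0.54 rad (0.55 expected), measured in the side picture, and the gripper was clear of it.
- **Carton:** it stands upright, 137 mm left of the door's middle. Its nearest corner is about 93 mm out, so it clears the door's edge at 85 mm by roughly 8 mm. The door did not move it when it opened.
- **Everything else:** the other cabinet looks shut, and the things around it look untouched in the last pictures. I did not measure them, apart from comparing the vial before and after the door opened.
- **Disagreements between measurements:** estimates of the disc's sideways position differed by about 4 mm, and one wrist reading of its height came out 14 mm low. I used the given height of 170 mm, and the press landed on the disc.

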